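# Load a filter cartridge into the plate reader

## Robot

A 6-joint arm with a two-finger parallel gripper is mounted at the origin on the work surface. World frame = base frame: x ahead of the robot, y to its left, z up, the work surface at z = 0. Lengths are in mm, angles in rad, forces in N, time in s.
With the tool pointing down it reaches from about 350 to 875 mm from the base axis. Payload 4.2 kg.
Tool frame: the origin (TCP) lies on the mounting face of the last link; the fingertips stand 173 mm ahead of it and the grasp point (between the pads) lies 155 mm ahead of it; z points along the fingers, y is the line along which they close (so a half turn about z gives the same grasp; the last joint's range is limited). The gripper opens to 85 mm and grips with 20 to 120 N. Pads are 22 mm wide; open, the fingers measure 114 mm over their backs; the gripper's body (76 mm by 85 mm) begins 54 mm behind the grasp point. The pads swing forward as they close: fully open they stand 13 mm farther back than shut.
Start: joints at [1.54, 0.385, 0.008, 0, -1.194, -0.259], TCP at [178.568, 598.927, 404.712] pointing down, gripper open.
Joint ranges: [-3.14, 3.14], [-1.21, 2.06], [-1.07, 1.41], [-3.16, 2.05], [-2.99, -0.16], [-3.1, 3.1]. Speed limits (rad/s): [2.79, 2.79, 3.14, 3.14, 3.14, 3.14].

## Interface

Orientations are given as a unit quaternion [x, y, z, w].
In Python, from bench import arm gives the robot as it stands.
- The arm moves only by the tool carry_out, never from a script. Its argument "rows" is a list of rows, each a list of 7 numbers: the shift along the tool's x, y, z as a fraction of full scale, then the turn, a rotation vector about the tool's x, y, z as a fraction of full scale, then the opening, from -1 (shut) to 1 (fully open). A call has 1 to 12 rows; each row is the pose to reach, as a shift and turn from the pose commanded when the call began, along the tool's axes at that moment, turning the shorter way round; what a row does not reach only later rows make up. Full scale, the value 1, is 20 cm for a shift and pi rad for a turn. A row lasts 1/8 s, in which the tool goes at most 62.5 mm and 10.7 degrees, less where a joint would pass 70% of its speed; a pose out of reach is approached as far as the arm can. A call with a number of a shift or a turn outside -1 to 1 is refused whole. A call with a gripper value outside its range is refused whole. The fingers move at their own pace and stop on an object; the grip force is fixed at half the most. Time passes only in rows, so rows that repeat a pose let the fingers close. It gives the time, the measured TCP pose, the force, the opening and the grip force at its end, in the units of the state.
- arm.read_state(): the state, without advancing time (a new reading comes with each control period).
- arm.get_image(name): name is "side" or "top"; returns (picture, depth): 420x560x3 uint8, red, green, blue; 420x560 float32, mm along the optical axis (not along the pixel's ray), 0 where there is no reading.
- arm.calibration(name): a dict with "mtx" (3x3 intrinsics, pixels), "k1" (the pictures are not rectified: a ray, as slopes to the right and down, at radius r is drawn at 1 + k1 r^2 times it, then the intrinsics apply), "cam_to_world" (4x4, takes a point from camera to world coordinates). Camera axes: x right, y up, looking along -z (the intrinsics and any distortion apply to the point x, -y, -z); pixel columns grow to the right and rows downward; lengths in mm; the calibration is good to about 2 mm. A picture is of the moment at which its call begins. calibration takes no time and is no camera call.
- arm.job_done(): hands the job in; it is judged then, once.
The state is a dict: "clock": time; "joints": joint angles; "joint_vel": joint speeds; "joint_efforts": joint torques, N m; "position": TCP position; "ee_rot": TCP orientation; "contact_force": force on the tool from outside, world axes, zero at the start; "wrist_torque": the same for the moment, N m; "gripper_width": finger opening in mm; "grasp_force": force on a finger pad.
Only numpy, scipy, OpenCV 4.12 (cv2) and the standard library are available. Lean on these libraries where they do the work, as an engineer would, in place of code of your own. Each camera call takes 0.05 s, during which the arm holds its last target. There are 200 camera calls.

## Task

Get the plate reader ready for its next run: squeeze the two tabs on the filter-bay cover together, lift the cover off and lay it right way up on the soft mat, then take the widest cartridge out of the rack, stand it in the bay and push it down until the catch holds it, and clip the cover back on so that it lies flat and both tabs have sprung out again. Leave the other cartridges in the rack and everything else on the bench where it is.

Things in the scene. Friction and masses are not known exactly. Their poses are not given: they have to be found in the camera images.
- reader: Plate reader: fixed white box with black foot, 300 mm (x) by 260 mm (y), flat deck 145 mm above the bench; origin at the centre of its underside, x to its rear, y to the left as seen from the robot. Stands at a different place and yaw each time. Recess floor in its bay 42 mm below the deck, with a central slot 25 mm (x) by 95 mm (y), edges chamfered 5 mm, that takes the wide cartridge
- bay (a point): Centre of the filter bay's opening, at deck level, 50 mm along -x and 20 mm along +y from the reader's middle; axes as the reader's. The opening is 80 mm along x, 110 mm along y; at its two y ends the deck overhangs the recess as lips 3.5 mm thick, which the cover's tabs catch under. At the start the cover lies over it
- bay_home (a point): Where the centre of the wide cartridge lies when the catch holds it: on the bay's vertical axis, 60 mm below the deck (the cartridge's top is then 20 mm below the deck). Axes as the reader's
- lift (a joint): Push-push catch: downward travel in m of the sprung plate in the slot that carries the cartridge. 0 = up (cartridge centre 34 mm below deck, top 6 mm above). Press it to its stop at 0.038; let go, it rises to 0.0265 and is held. Pressing to the stop again frees it and it rises to 0. A push short of 0.036 may change nothing. Spring 2.6 N at 0, 7.2 N at the stop
- cover: Clip-on bay cover, grey plastic, 130 g, plate 96 mm (x) by 132 mm (y) by 4 mm; origin at the centre of the plate's underside, z up. Clipped on, its origin is at the bay point, axes along the bay's (fits either way round). A skirt with tapered foot reaches 18 mm below the origin, 2.5 mm play all round in the opening; off the reader it stands on that skirt
- cover_grip (a point): Half-way up between the cover's two tabs, 15 mm above its origin. The tabs stand at both sides of it along the cover's y, each 32 mm wide (x), 6 mm thick, tops 26 mm above the cover's origin (22 mm above the plate); outer faces 60 mm apart at rest, 44 mm fully squeezed. Held squeezed they carry the cover. Refit with the tabs squeezed, or press with 20 N to snap it on
- tab_left (a joint): Inward travel in m of the tab on the cover's +y side: 0 = sprung out (catches 5 mm under the lip), 0.008 = fully squeezed (free); the spring takes 1.7 N at rest, 4 N fully squeezed
- tab_right (a joint): The same for the tab on the cover's -y side
- wide_mid (a point): Centre (half-way up) of the widest filter cartridge, the one to load: an aluminium block 20 mm thick (x), 90 mm wide (y), 60 mm high, with three round windows, and a black grip on top, 12 mm thick (x), 40 mm wide (y), 20 mm high; 80 mm in all, the lowest 8 mm stepped in 3 to 4 mm all round, 0.1 to 0.17 kg. It fits the slot either way round
- middle_mid (a point): Centre of the cartridge 70 mm wide (two windows), otherwise alike; stays in the rack
- narrow_mid (a point): Centre of the cartridge 50 mm wide (one window), otherwise alike; stays in the rack
- rack: Fixed grey rack, 195 mm (x) by 112 mm (y); origin at the centre of its underside. Three pockets 65 mm apart along x, floors 6 mm and walls 24 mm above the bench; a cartridge stands centred in each, its x along the rack's. Which is in which pocket changes, and the rack stands left and the mat right of the reader or the other way about
- mat: Fixed soft grey mat, 180 mm (x) by 160 mm (y), 3 mm thick; origin at the centre of its underside
- bottle: Amber bottle, 62 mm across, 165 mm tall, between robot and reader; origin at its foot; leave
- cup: Paper cup, 72 mm across, 85 mm tall; origin at its foot; leave
- plate: White well plate, 86 mm (x) by 128 mm (y) by 14 mm, lying on the reader's deck behind the bay; origin at the centre of its underside; leave
- tip_box: Pipette tip box, 122 by 86 by 67 mm; origin at the centre of its underside; leave
- tube_rack: Tube rack with tubes, 200 mm (x) by 85 mm (y), 92 mm tall; origin at the centre of its underside; leave
- mouse: Grey computer mouse, 105 by 58 by 32 mm; origin at the centre of its underside; leave
There are look-alikes about, which are no part of the job. Leave any black or red look-alike of the cover alone.

How it is judged (in metres and radians):
On the way, in this order (a step that is already met when the one before it is completed fails the run):
1. the cover is off and lies right way up on the mat, let go, its tabs sprung out (horizontal distance between cover and mat below 0.07 m and height (world z) of cover below 0.028 m and angle between cover's own z axis and vertical below 0.15 rad and value of joint each of tab_left, tab_right below 0.002 m), for 0.2 s.
2. the wide cartridge is down in the bay and the catch holds it (value of joint lift between 0.024 and 0.031 m and distance between wide_mid and bay_home below 0.006 m), for 0.5 s.
At the end, for the whole second after the job is handed in: Wide cartridge held by the catch (lift 24 to 31 mm down, centre within 6 mm of home) and the cover clipped on: origin within 5 mm sideways and 3 mm in height of the bay point, turned under 0.08 rad (either way round), tilted under 0.05 rad, both tabs sprung out within 2 mm, at rest (all of step 2 and value of joint each of tab_left, tab_right below 0.002 m and horizontal distance between cover and bay below 0.005 m and z of cover in the frame of bay between -0.003 and 0.003 m and angle between the y axis of cover and the y axis of bay, either way round below 0.08 rad and angle between cover's own z axis and vertical below 0.05 rad and linear speed of cover below 0.01 m/s); the robot touches nothing.
It fails at once if the bottle, cup, plate, tip box, tube rack or mouse is shoved (over 30 mm) or tipped (distance of any of bottle, cup, plate, tip_box, tube_rack, mouse from where it was at the start of the episode above 0.03 m or angle between any of bottle, cup, plate, tip_box, tube_rack, mouse's own z axis and vertical above 0.3 rad).
It fails at once if another cartridge is taken out of or shifted in the rack (over 20 mm) (distance of any of middle_mid, narrow_mid from where it was at the start of the episode above 0.02 m).
It also fails if it takes over 72 s, if anything falls off the work surface, if the arm or the gripper's body presses on something with over 40 N, if the wrist force passes 120 N, or if a joint passes its speed limit or range.

## Working session

There is one attempt and no reset: what is moved stays moved. The work goes in short steps, Python scripts to look and compute and a tool call to move; the robot and the scene stay as the last step left them, time stands still between calls to the robot, and variables do not carry over. Pictures are saved under pics/ and viewed, at most 10 in all, crops included, and the job is handed in when it is done.

Besides the shell and the picture viewer there is one more tool, called after ">>>" as a command line: name --pt "numbers of a row" for each row, then --argument value for the rest. carry_out: Moves the arm, as the interface text tells. Its arguments: {"type":"object","properties":{"rows":{"type":"array"}},"required":["rows"]}

```bash
mkdir -p pics; ls; cat > h.py <<'E'
import numpy as np, cv2
from bench import arm
from scipy.spatial.transform import Rotation as R
def snap(n):
    p,d=arm.get_image(n); np.savez(f'/tmp/{n}.npz',p=p,d=d); return p,d
def load(n):
    z=np.load(f'/tmp/{n}.npz'); return z['p'],z['d']
def pw(n,d,u,v):
    """pixels (arrays) -> world using depth d (array same shape)"""
    c=arm.calibration(n); M=np.array(c['mtx']);T=np.array(c['cam_to_world'])
    u=np.atleast_1d(u).astype(float);v=np.atleast_1d(v).astype(float)
    k=np.array([c['k1'],0,0,0,0.])
    q=cv2.undistortPoints(np.stack([u,v],-1)[:,None],M,k)[:,0]
    P=np.stack([q[:,0]*d,-q[:,1]*d,-np.asarray(d)*np.ones(len(u)),np.ones(len(u))],-1)
    return (P@T.T)[:,:3]
def cloud(n):
    p,d=load(n); v,u=np.mgrid[:420,:560]
    return pw(n,d.ravel(),u.ravel(),v.ravel()).reshape(420,560,3)
E
python3 - <<'E'
from h import *
for n in('top','side'):
    p,d=snap(n); cv2.imwrite(f'pics/{n}0.png',cv2.resize(p[:,:,::-1],(800,600)))
    c=arm.calibration(n); print(n,np.round(c['cam_to_world'],3).tolist(),c['k1'],c['mtx'])
print(arm.read_state())
E
```

```text
pics
top [[-0.024, 0.975, -0.219, 250.714], [-1.0, -0.024, 0.003, -0.793], [-0.002, 0.219, 0.976, 1380.769], [0.0, 0.0, 0.0, 1.0]] -0.14929059924346152 [[473.23689223   0.         280.70034087]
 [  0.         473.23689223 211.3791095 ]
 [  0.           0.           1.        ]]
side [[-0.845, 0.259, -0.468, -376.065], [-0.534, -0.441, 0.721, 1408.565], [-0.02, 0.86, 0.511, 1089.985], [0.0, 0.0, 0.0, 1.0]] -0.1401802966497538 [[539.95412643   0.         275.09827596]
 [  0.         539.95412643 211.10024154]
 [  0.           0.           1.        ]]
{'clock': 0.1, 'joints': array([ 1.53956501e+00,  3.85476000e-01,  6.78366671e-03, -4.28358741e-04,
       -1.19400452e+00, -2.58582322e-01]), 'joint_vel': array([-0.00097437, -0.00011088,  0.00279098,  0.00296938, -0.00033775,
        0.00214734]), 'joint_efforts': array([-6.36718778e-04, -3.93321884e+01,  1.88930207e+01,  4.19796690e+00,
       -2.58904918e-03,  1.60295755e-06]), 'position': array([178.53497197, 598.77302168, 403.74212977]), 'ee_rot': array([ 9.89507489e-01, -1.44478326e-01, -9.00059359e-05,  9.66709325e-04]), 'contact_force': array([ 0.32262421,  0.24044547, -0.13098573]), 'wrist_torque': array([-0.03240395,  0.05768521,  0.01571639]), 'grasp_force': 0.0, 'gripper_width': 85.20800401060012}
```

View pics/top0.png

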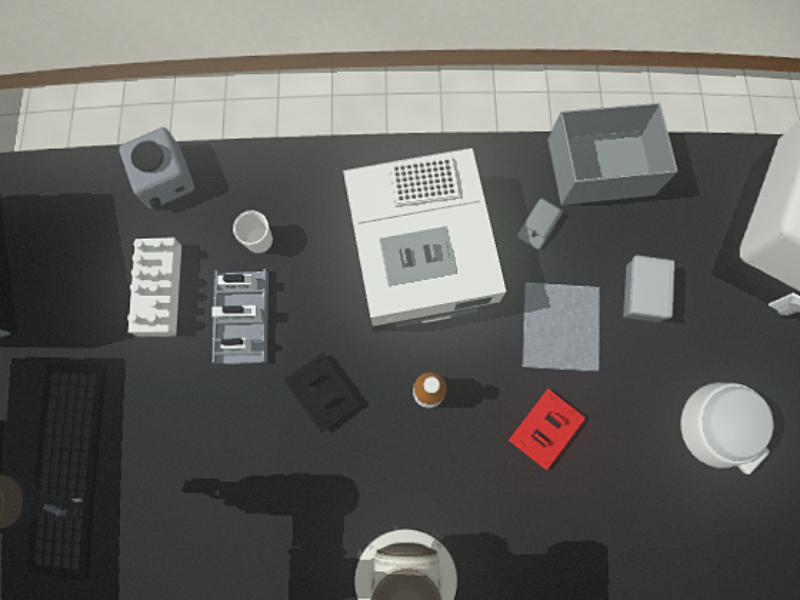

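View pics/side0.png

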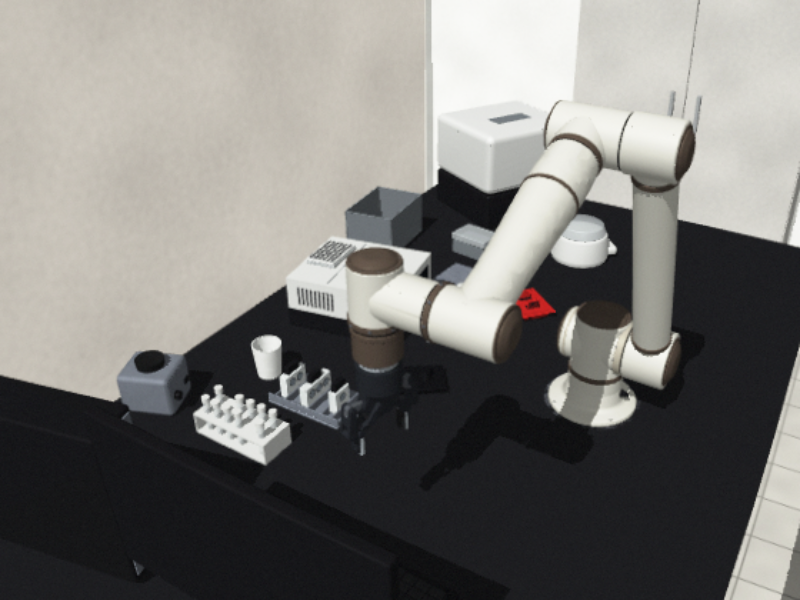

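The top view shows the grey cover on the reader at (418,255). Its look-alikes, which I leave alone, are red at (548,428) and black at (325,392). The mat is at (562,326), and the rack holds cartridges at (238,281), (235,311) and (233,343). An enlarged crop will confirm the cover and show which cartridge is widest.

```bash
python3 - <<'E'
from h import *
p,d=load('top'); b=p[:,:,::-1]
a=cv2.resize(b[180:260,140:200],(450,600),interpolation=cv2.INTER_CUBIC)   # x7.5
c=cv2.resize(b[150:210,262:326],(350,328),interpolation=cv2.INTER_CUBIC)   # x5.47
o=np.zeros((600,800,3),np.uint8);o[:,:450]=a;o[:328,450:]=c
cv2.imwrite('pics/crop1.png',o)
X=cloud('top')
for nm,(u,v) in dict(deck=(265,195),plate=(300,165),mat=(393,228),cupfloor=(190,228),bottle=(302,268),tab=(285,181)).items(): print(nm,np.round(X[v,u]))
# plane deck stats
m=(abs(X[...,2]-145)<8); print('deck px',m.sum())
dk=m.copy(); mm=cv2.minAreaRect(np.float32(X[dk][:,:2])); print(mm)
m=(abs(X[...,2]-149)<3)
E
```

```text
deck [574.  37. 148.]
plate [655. -60. 150.]
mat [ 501. -339.    1.]
cupfloor [516. 267.   0.]
bottle [373. -56. 166.]
tab [610. -18. 152.]
deck px 8573
((449.7559509277344, -384.61358642578125), (806.5706176757812, 933.5797119140625), 3.4509379863739014)
```

View pics/crop1.png

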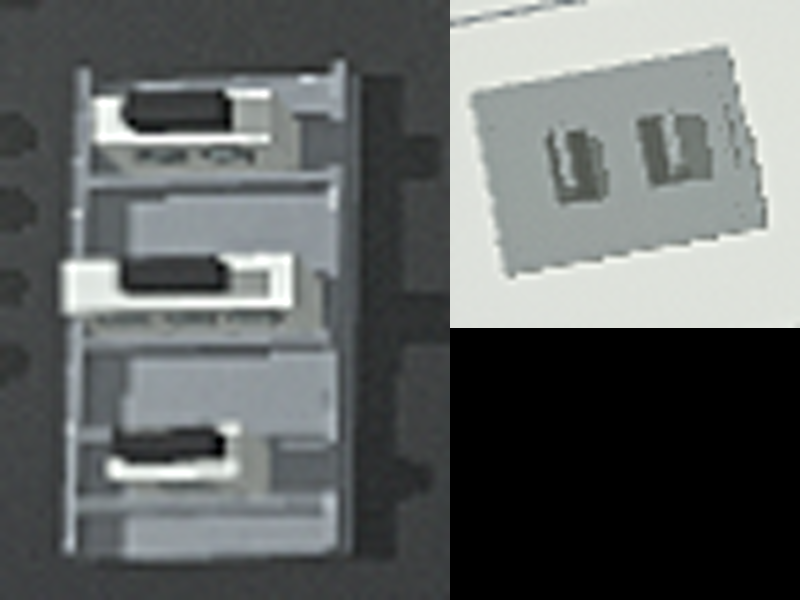

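The crop shows three windows on the middle cartridge. Its white top runs over crop x 62–295, against 92–270 and 107–240 for the others, so it is the widest. The cover is the grey one in the reader, with crop corners (472,92), (730,46), (768,226) and (510,276). Next I work out poses by intersecting rays with known heights.

```bash
cat >> h.py <<'E'
def ray(n,px,z):
    c=arm.calibration(n);T=np.array(c['cam_to_world'])
    px=np.atleast_2d(px); P=pw(n,np.ones(len(px)),px[:,0],px[:,1]); o=T[:3,3]; dr=P-o
    return o+dr*((z-o[2])/dr[:,2])[:,None]
def rect(Q,n=''):
    r=cv2.minAreaRect(np.float32(Q[:,:2])); print(n,np.round(r[0],1),np.round(r[1],1),round(r[2],1)); return r
E
python3 - <<'E'
from h import *
p,d=load('top'); X=cloud('top')
f=lambda L,x0,y0,s,ox=0: np.array([[x0+(a-ox)/s-.5,y0+b/s-.5] for a,b in L])
Q=ray('top',f([(472,92),(730,46),(768,226),(510,276)],262,150,5.47,450),149);rect(Q,'cover corners')
# cover by colour
s=p[150:210,262:326].astype(int).mean(-1); m=np.uint8((s<190)&(s>20)); 
print(p[185,270],p[180,275],p[195,290])
k,l,st,ce=cv2.connectedComponentsWithStats(m); i=1+st[1:,4].argmax(); v,u=np.where(l==i)
rect(ray('top',np.stack([u+262,v+150],-1),149),'cover mask')
# deck: white corners at 800-scale
D=ray('top',np.array([(344,170),(472,149),(505,293),(373,319)])*.7-.5,145); print(np.round(D))
W=ray('top',f([(62,260),(295,255),(295,308),(62,313)],140,180,7.5),66);rect(W,'wide'); print(np.round(W,1))
G=ray('top',f([(120,258),(228,255)],140,180,7.5),86);print('grip far edge',np.round(G,1))
M=ray('top',np.array([(524,283),(600,287),(598,371),(522,367)])*.7-.5,3);rect(M,'mat'); print(np.round(M))
K=ray('top',f([(85,65),(340,62),(350,550),(70,552)],140,180,7.5),24);rect(K,'rack');print(np.round(K))
# tall stuff in cloud per tab
for nm,lo,hi,(u0,u1,v0,v1) in [('tabs',158,185,(262,326,150,210)),('grip wide',78,95,(146,200,205,225))]:
    mm=np.zeros(d.shape,bool);mm[v0:v1,u0:u1]=1;mm&=(X[...,2]>lo)&(X[...,2]<hi);print(nm,mm.sum(),np.round(X[mm].mean(0),1),np.round(X[mm].min(0),1),np.round(X[mm].max(0),1))
E
```

```text
cover corners [617.1 -38.7] [ 96.6 131.5] 9.2
[145 154 153] [152 161 158] [151 158 156]
cover mask [617.4 -38.4] [ 97.4 135.3] 9.6
[[ 799.  103.  145.]
 [ 839. -152.  145.]
 [ 542. -200.  145.]
 [ 498.   50.  145.]]
wide [536.5 332.6] [91.5 20.8] 89.9
[[546.9 378.3  66. ]
 [546.7 287.3  66. ]
 [526.  286.9  66. ]
 [526.1 377.5  66. ]]
grip far edge [[542.7 350.1  86. ]
 [542.8 308.6  86. ]]
mat [ 501.  -338.1] [163.6 180. ] 85.1
[[ 596. -264.    3.]
 [ 584. -427.    3.]
 [ 405. -408.    3.]
 [ 418. -249.    3.]]
rack [537.5 328.4] [198.3 110.7] 0.3
[[636. 384.  24.]
 [635. 280.  24.]
 [439. 273.  24.]
 [440. 383.  24.]]
tabs 68 [616.4 -38.7 169.1] [597.  -68.7 159.6] [637.2  -5.  176.2]
grip wide 65 [536.4 331.2  85.3] [529.7 312.6  78.5] [543.7 349.7  91.5]
```

```bash
cat >> h.py <<'E'
import json,sys
def cmd(row=None):
    """tracked commanded pose (x,y,z,th deg); row applies an executed final row"""
    try: c=json.load(open('/tmp/cmd.json'))
    except Exception: c=[178.568,598.927,404.712,-16.6]
    if row:
        t=np.radians(c[3]); x,y,z=[200*a for a in row[:3]]
        c=[c[0]+x*np.cos(t)+y*np.sin(t),c[1]+x*np.sin(t)-y*np.cos(t),c[2]-z,c[3]-180*row[5]]
        json.dump(c,open('/tmp/cmd.json','w'))
    return c
def go(x,y,z,th):
    c=cmd();t=np.radians(c[3]);dx,dy=x-c[0],y-c[1]
    print('row',np.round([(dx*np.cos(t)+dy*np.sin(t))/200,(dx*np.sin(t)-dy*np.cos(t))/200,(c[2]-z)/200,0,0,-(th-c[3])/180],4))
def meas():
    s=arm.read_state();q=R.from_quat(s['ee_rot']).as_matrix()
    print('cmd',np.round(cmd(),1),'meas',np.round(s['position'],1),'th',round(np.degrees(np.arctan2(q[1,0],q[0,0])),2),'tilt',np.round(q[:2,2],4),'t',s['clock'],'w',s['gripper_width'],'F',np.round(s['contact_force'],1))
E
```

>>> carry_out --pt "1 0.8 0 0 0 -0.144 1" --pt "1 0.8 0 0 0 -0.144 1" --pt "1 0.8 0 0 0 -0.144 1" --pt "1 0.8 0 0 0 -0.144 1" --pt "1 0.8 0 0 0 -0.144 1"

```text
clock: 0.72
position: [325.8, 385.3, 404.6]
ee_rot: [0.997, 0.079, -0.0, 0.0]
contact_force: [-0.5, 0.6, -0.5]
gripper_width: 85.3
grasp_force: 0.0
```

>>> carry_out --pt "0.55 1 0 0 0 0 1" --pt "0.55 1 0 0 0 0 1" --pt "0.55 1 0 0 0 0 1" --pt "0.55 1 0 0 0 0 1"

```text
clock: 1.23
position: [466.5, 207.6, 404.5]
ee_rot: [0.997, 0.081, -0.0, 0.0]
contact_force: [0.4, -0.0, -0.6]
gripper_width: 85.4
grasp_force: 0.0
```

>>> carry_out --pt "0.55 1 0 0 0 0 1" --pt "0.55 1 0 0 0 0 1" --pt "0.55 1 0 0 0 0 1" --pt "0.55 1 0 0 0 0 1"

```text
clock: 1.72
position: [607.9, 27.8, 403.8]
ee_rot: [0.997, 0.081, -0.0, 0.0]
contact_force: [0.3, 0.3, 0.1]
gripper_width: 85.2
grasp_force: 0.0
```

>>> carry_out --pt "0 0.344 0 0 0 0 1" --pt "0 0.344 0 0 0 0 1" --pt "0 0.344 0.2 0 0 0 1" --pt "0 0.344 0.2 0 0 0 1"

```text
clock: 2.22
position: [616.7, -37.7, 361.3]
ee_rot: [0.997, 0.081, -0.004, -0.0]
contact_force: [0.4, 0.5, -0.3]
gripper_width: 85.4
grasp_force: 0.0
```

```bash
python3 - <<'E'
from h import *
for r in ([1,.8,0,0,0,-.144],[.55,1,0,0,0,0],[.55,1,0,0,0,0],[0,.344,.2,0,0,0]): cmd(r)
meas(); go(617.3,-38.5,324,9.3)
p,d=snap('side'); cv2.imwrite('pics/side1.png',cv2.resize(p[140:260,170:330,::-1],(800,600),interpolation=cv2.INTER_CUBIC))
E
```

```text
cmd [617.5 -38.5 364.7   9.3] meas [616.7 -37.7 361.3] th 9.33 tilt [-0.0079 -0.0004] t 2.225 w 85.4381746315853 F [ 0.4  0.5 -0.3]
row [-1.200e-03 -3.000e-04  2.036e-01  0.000e+00  0.000e+00  1.000e-04]
```

>>> carry_out --pt "0 0 0.1 0 0 0 1" --pt "0 0 0.2 0 0 0 1" --pt "0 0 0.2 0 0 0 1" --pt "0 0 0.2 0 0 0 1"

```text
clock: 2.78
position: [618.1, -38.0, 326.7]
ee_rot: [0.997, 0.082, 0.002, 0.0]
contact_force: [-0.3, 0.4, 0.2]
gripper_width: 85.5
grasp_force: 0.0
```

```bash
python3 - <<'E'
from h import *
cmd([0,0,.2,0,0,0]);meas()
p,d=snap('side'); cv2.imwrite('pics/side1.png',cv2.resize(p[120:240,180:340,::-1],(800,600),interpolation=cv2.INTER_CUBIC))
E
```

```text
cmd [617.5 -38.5 324.7   9.3] meas [618.1 -38.  326.7] th 9.39 tilt [ 0.0031 -0.0001] t 2.775 w 85.46316612814216 F [-0.3  0.4  0.2]
```

View pics/side1.png

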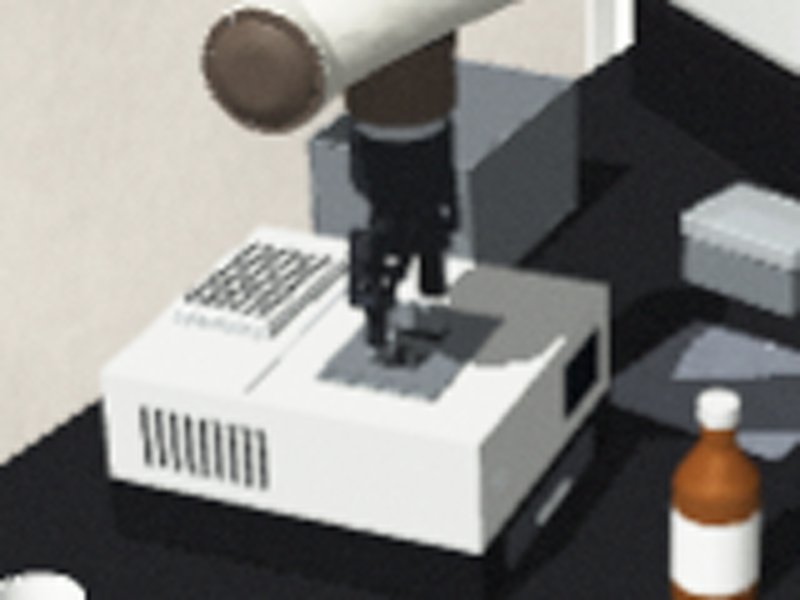

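The fingers straddle both tabs, around crop (375,330) and (430,280). Closing now.

>>> carry_out --pt "0 0 0 0 0 0 -1" --pt "0 0 0 0 0 0 -1" --pt "0 0 0 0 0 0 -1" --pt "0 0 0 0 0 0 -1" --pt "0 0 0 0 0 0 -1" --pt "0 0 0 0 0 0 -1"

```text
clock: 3.58
position: [617.9, -38.3, 327.4]
ee_rot: [0.997, 0.082, 0.002, 0.0]
contact_force: [-2.0, 2.2, 8.6]
gripper_width: 40.3
grasp_force: 63.0
```

```bash
python3 - <<'E'
from h import *
meas(); print(arm.read_state()['wrist_torque'],arm.read_state()['grasp_force'])
E
```

```text
cmd [617.5 -38.5 324.7   9.3] meas [617.9 -38.3 327.4] th 9.36 tilt [0.0038 0.0001] t 3.575 w 40.252420724556686 F [-2.   2.2  8.6]
[0.66200203 0.61636095 0.01563622] 63.040573596954346
```

>>> carry_out --pt "0 0 -0.03 0 0 0 -1" --pt "0 0 -0.1 0 0 0 -1" --pt "0 0 -0.2 0 0 0 -1" --pt "0 0 -0.4 0 0 0 -1" --pt "0 0 -0.4 0 0 0 -1" --pt "0 0 -0.4 0 0 0 -1"

```text
clock: 4.32
position: [617.1, -38.6, 404.2]
ee_rot: [0.997, 0.081, -0.001, -0.0]
contact_force: [0.3, 0.8, -2.4]
gripper_width: 40.2
grasp_force: 60.9
```

```bash
python3 - <<'E'
from h import *
cmd([0,0,-.4,0,0,0]);meas()
p,d=snap('side'); P,D=snap('top'); 
o=np.zeros((600,800,3),np.uint8); o[:,:400]=cv2.resize(p[80:230,200:300,::-1],(400,600),interpolation=cv2.INTER_CUBIC)
o[:400,400:]=cv2.resize(P[120:220,240:340,::-1],(400,400),interpolation=cv2.INTER_CUBIC); cv2.imwrite('pics/lift.png',o)
E
```

```text
cmd [617.5 -38.5 404.7   9.3] meas [617.1 -38.6 404.2] th 9.29 tilt [-0.0012  0.0005] t 4.325 w 40.177123578004256 F [ 0.3  0.8 -2.4]
```

View pics/lift.png

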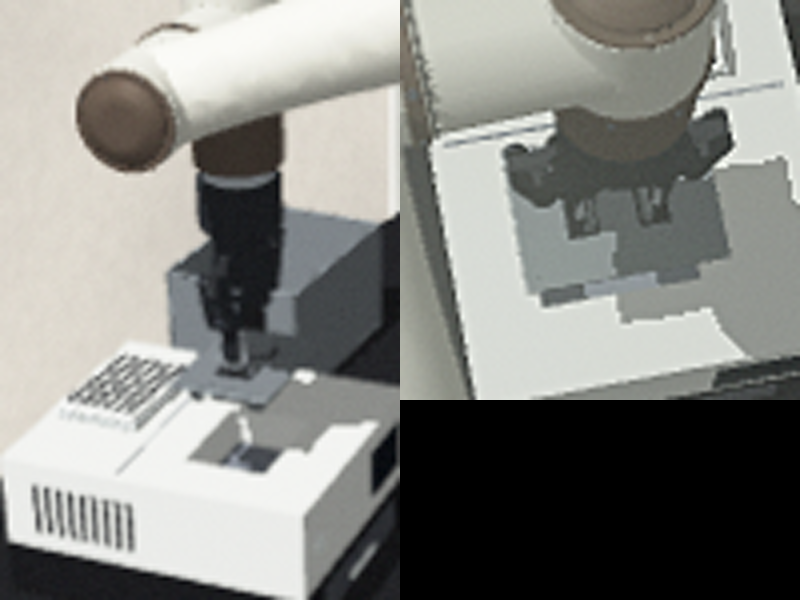

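The cover hangs level in the gripper (left crop at (240,385)) and the bay is open below it. Carrying it to the mat.

>>> carry_out --pt "-0.15 0.25 0 0 0 0 -1" --pt "-0.3 0.5 0 0 0 0 -1" --pt "-0.45 0.75 0 0 0 0 -1" --pt "-0.6 1 0 0 0 0 -1" --pt "-0.6 1 0 0 0 0 -1"

```text
clock: 5.05
position: [529.6, -258.5, 403.4]
ee_rot: [0.997, 0.078, -0.002, -0.0]
contact_force: [0.5, 0.5, -1.2]
gripper_width: 40.5
grasp_force: 61.0
```

>>> carry_out --pt "-0.11 0.2 0 0 0 0 -1" --pt "-0.217 0.384 0 0 0 0 -1" --pt "-0.217 0.384 0.25 0 0 0 -1" --pt "-0.217 0.384 0.5 0 0 0 -1" --pt "-0.217 0.384 0.75 0 0 0 -1" --pt "-0.217 0.384 0.9 0 0 0 -1" --pt "-0.217 0.384 0.9 0 0 0 -1" --pt "-0.217 0.384 0.9 0 0 0 -1" --pt "-0.217 0.384 0.9 0 0 0 -1"

```text
clock: 6.18
position: [501.8, -338.2, 226.6]
ee_rot: [0.997, 0.081, 0.002, 0.001]
contact_force: [0.5, 0.1, -1.6]
gripper_width: 40.4
grasp_force: 61.1
```

```bash
python3 - <<'E'
from h import *
cmd([-.6,1,0,0,0,0]);cmd([-.217,.384,.9,0,0,0]);meas()
p,d=snap('side')
E
```

```text
cmd [ 501.1 -338.1  224.7    9.3] meas [ 501.8 -338.2  226.6] th 9.35 tilt [ 0.0033 -0.0014] t 6.175 w 40.427785258741565 F [ 0.5  0.1 -1.6]
```

>>> carry_out --pt "0 0 0.06 0 0 0 -1" --pt "0 0 0.1 0 0 0 -1" --pt "0 0 0.105 0 0 0 -1" --pt "0 0 0.11 0 0 0 -1" --pt "0 0 0.11 0 0 0 -1"

```text
clock: 6.85
position: [500.8, -338.1, 203.2]
ee_rot: [0.997, 0.081, -0.0, -0.0]
contact_force: [-2.8, 0.3, 4.3]
gripper_width: 40.4
grasp_force: 62.3
```

>>> carry_out --pt "0 0 0.11 0 0 0 1" --pt "0 0 0.11 0 0 0 1" --pt "0 0 0.11 0 0 0 1" --pt "0 0 0.11 0 0 0 1" --pt "0 0 0.11 0 0 0 1"

```text
clock: 7.48
position: [503.7, -340.3, 185.1]
ee_rot: [0.997, 0.082, 0.005, 0.004]
contact_force: [-0.8, -5.0, 13.8]
gripper_width: 85.0
grasp_force: 6.7
```

I repeated the shift by mistake, so the open fingers went a further 22 mm down. Backing straight up.

>>> carry_out --pt "0 0 -0.15 0 0 0 1" --pt "0 0 -0.4 0 0 0 1" --pt "0 0 -0.7 0 0 0 1" --pt "0 0 -1 0 0 0 1" --pt "0 0 -1 0 0 0 1" --pt "0 0 -1 0 0 0 1"

```text
clock: 8.22
position: [500.8, -338.0, 380.5]
ee_rot: [0.997, 0.081, 0.0, -0.0]
contact_force: [-0.2, 0.6, -0.7]
gripper_width: 85.3
grasp_force: 0.0
```

```bash
python3 - <<'E'
from h import *
cmd([0,0,.11,0,0,0]);cmd([0,0,.11,0,0,0]);cmd([0,0,-1,0,0,0]);meas()
go(536.5,332.5,380,0)
p,d=snap('side'); P,D=snap('top'); 
o=np.zeros((600,800,3),np.uint8); o[:,:400]=cv2.resize(p[140:260,290:370,::-1],(400,600),interpolation=cv2.INTER_CUBIC)
o[:400,400:]=cv2.resize(P[190:270,350:430,::-1],(400,400),interpolation=cv2.INTER_CUBIC); cv2.imwrite('pics/mat.png',o)
E
```

```text
cmd [ 501.1 -338.1  380.7    9.3] meas [ 500.8 -338.   380.5] th 9.3 tilt [0.0008 0.0004] t 8.225 w 85.2716832172463 F [-0.2  0.6 -0.7]
row [ 0.7176 -3.2803  0.0036  0.      0.      0.0518]
```

View pics/mat.png

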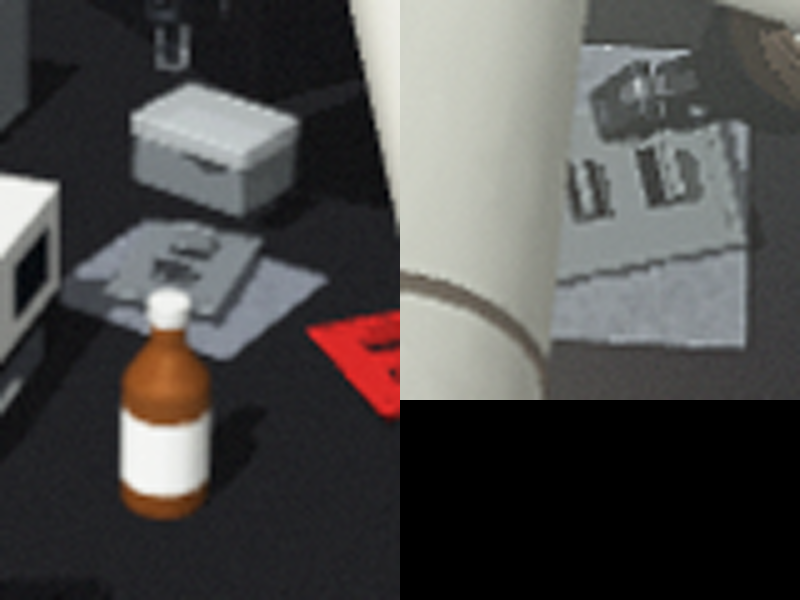

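The cover stands flat on the mat with its tabs out, left crop at (190,265), and was released at about (501,-338). Now the widest cartridge.

>>> carry_out --pt "0.22 -1 0 0 0 0 1" --pt "0.22 -1 0 0 0 0 1" --pt "0.22 -1 0 0 0 0 1" --pt "0.22 -1 0 0 0 0 1"

```text
clock: 8.82
position: [512.0, -130.9, 379.4]
ee_rot: [0.997, 0.083, -0.001, -0.0]
contact_force: [0.2, -1.2, 0.6]
gripper_width: 85.5
grasp_force: 0.0
```

>>> carry_out --pt "0.22 -1 0 0 0 0 1" --pt "0.22 -1 0 0 0 0 1" --pt "0.22 -1 0 0 0 0 1" --pt "0.22 -1 0 0 0 0 1"

```text
clock: 9.32
position: [523.4, 73.3, 379.5]
ee_rot: [0.997, 0.083, -0.001, 0.0]
contact_force: [0.1, -0.6, 0.2]
gripper_width: 85.4
grasp_force: 0.0
```

>>> carry_out --pt "0.22 -1 0 0 0 0 1" --pt "0.22 -1 0 0 0 0 1" --pt "0.22 -1 0 0 0 0 1" --pt "0.22 -1 0 0 0 0 1"

```text
clock: 9.82
position: [534.6, 277.6, 379.1]
ee_rot: [0.997, 0.082, -0.001, 0.001]
contact_force: [-0.2, -1.4, -0.5]
gripper_width: 85.1
grasp_force: 0.0
```

>>> carry_out --pt "0.058 -0.28 0 0 0 0.0518 1" --pt "0.058 -0.28 0 0 0 0.0518 1" --pt "0.058 -0.28 0.25 0 0 0.0518 1" --pt "0.058 -0.28 0.5 0 0 0.0518 1" --pt "0.058 -0.28 0.6 0 0 0.0518 1" --pt "0.058 -0.28 0.6 0 0 0.0518 1" --pt "0.058 -0.28 0.6 0 0 0.0518 1"

```text
clock: 10.7
position: [537.3, 331.8, 261.8]
ee_rot: [1.0, -0.0, 0.001, -0.0]
contact_force: [-0.4, 0.3, -0.2]
gripper_width: 85.5
grasp_force: 0.0
```

```bash
python3 - <<'E'
from h import *
for i in range(3): cmd([.22,-1,0,0,0,0])
cmd([.058,-.28,.6,0,0,.0518]);meas();go(536.5,332.5,242,0)
p,d=snap('side'); P,D=snap('top'); 
cv2.imwrite('pics/cart.png',cv2.resize(p[180:300,170:330,::-1],(800,600),interpolation=cv2.INTER_CUBIC))
E
```

```text
cmd [536.6 332.5 260.7  -0. ] meas [537.3 331.8 261.8] th -0.04 tilt [0.0015 0.0008] t 10.7 w 85.5394363287427 F [-0.4  0.3 -0.2]
row [-0.0005 -0.0002  0.0936  0.      0.     -0.    ]
```

View pics/cart.png

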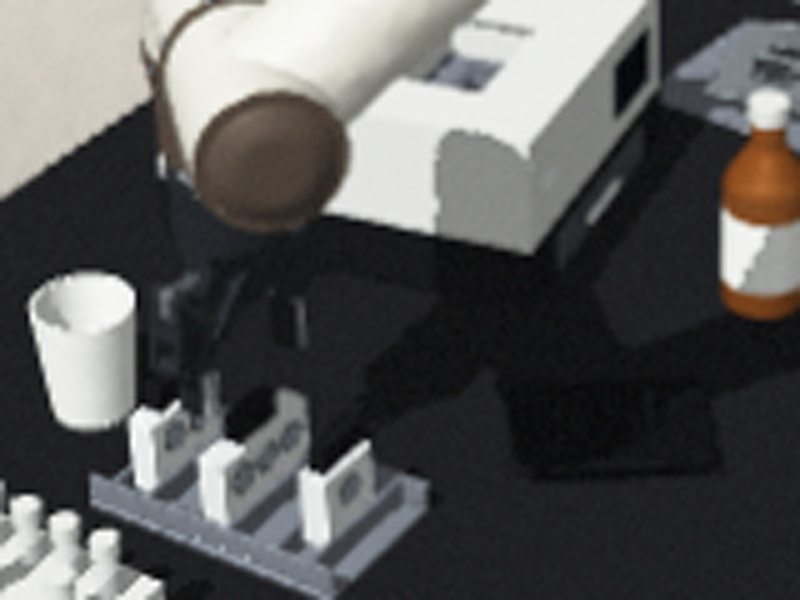

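The middle cartridge has three windows (crop (265,455)), so it is the one. The fingers straddle its black grip.

>>> carry_out --pt "0 0 0.06 0 0 0 1" --pt "0 0 0.094 0 0 0 1" --pt "0 0 0.094 0 0 0 1" --pt "0 0 0.094 0 0 0 -1" --pt "0 0 0.094 0 0 0 -1" --pt "0 0 0.094 0 0 0 -1" --pt "0 0 0.094 0 0 0 -1" --pt "0 0 0.094 0 0 0 -1" --pt "0 0 0.094 0 0 0 -1"

```text
clock: 11.92
position: [536.8, 332.7, 242.5]
ee_rot: [1.0, 0.0, 0.001, -0.0]
contact_force: [0.8, 1.1, 3.6]
gripper_width: 38.5
grasp_force: 60.7
```

```bash
python3 - <<'E'
from h import *
cmd([0,0,.094,0,0,0]);meas()
E
```

```text
cmd [536.6 332.5 241.9  -0. ] meas [536.8 332.7 242.5] th 0.01 tilt [0.0011 0.0008] t 11.925 w 38.50994709102575 F [0.8 1.1 3.6]
```

>>> carry_out --pt "0 0 -0.1 0 0 0 -1" --pt "0 0 -0.35 0 0 0 -1" --pt "0 0 -0.6 0 0 0 -1" --pt "0 0 -0.9 0 0 0 -1" --pt "0 0 -0.93 0 0 0 -1" --pt "0 0 -0.93 0 0 0 -1"

```text
clock: 12.68
position: [536.2, 332.2, 427.0]
ee_rot: [1.0, -0.0, -0.001, 0.0]
contact_force: [-0.4, -0.3, -1.7]
gripper_width: 38.6
grasp_force: 60.6
```

```bash
python3 - <<'E'
from h import *
cmd([0,0,-.93,0,0,0]);meas();go(617.3,-38.5,428,9.3)
p,d=snap('top'); X=cloud('top')
cv2.imwrite('pics/bay.png',cv2.resize(p[150:213,262:346,::-1],(800,600),interpolation=cv2.INTER_CUBIC))
E
```

```text
cmd [536.6 332.5 427.9  -0. ] meas [536.2 332.2 427. ] th -0.03 tilt [-0.0018 -0.0001] t 12.675 w 38.572704042417136 F [-0.4 -0.3 -1.7]
row [ 4.0370e-01  1.8548e+00 -4.0000e-04  0.0000e+00  0.0000e+00 -5.1700e-02]
```

View pics/bay.png

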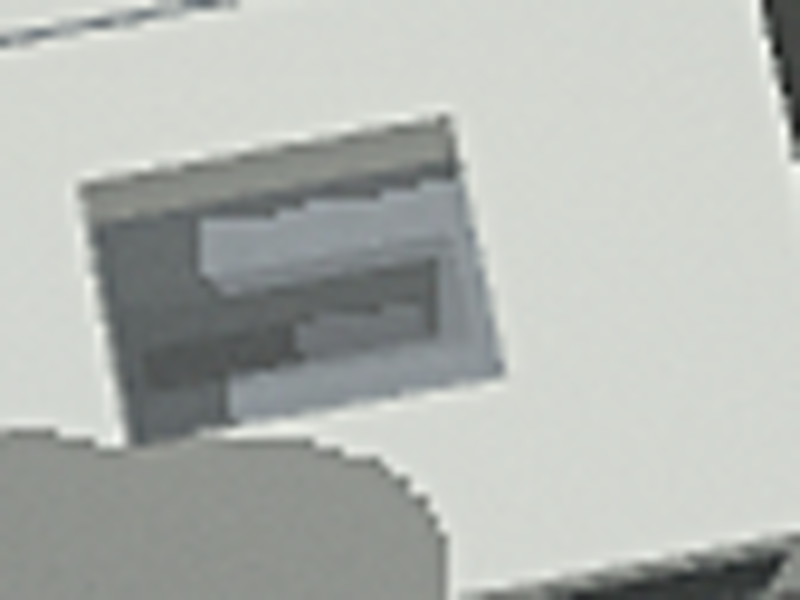

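The picture shows the open bay with corners (82,187), (450,117), (505,375) and (133,445), and the slot in its floor. I move half-way and refine the bay centre from these.

>>> carry_out --pt "0.1 0.25 0 0 0 0 -1" --pt "0.2 0.5 0 0 0 0 -1" --pt "0.3 0.75 0 0 0 0 -1" --pt "0.4 1 0 0 0 0 -1" --pt "0.4 1 0 0 0 0 -1"

```text
clock: 13.35
position: [617.3, 129.0, 424.6]
ee_rot: [1.0, -0.003, -0.003, 0.001]
contact_force: [0.2, -0.3, -1.3]
gripper_width: 38.4
grasp_force: 60.7
```

```bash
python3 - <<'E'
from h import *
cmd([.4,1,0,0,0,0]);meas()
s=800/84
px=np.array([(82,187),(450,117),(505,375),(133,445)])/s+[262-.5,150-.5]
Q=ray('top',px,145);rect(Q,'opening');print(np.round(Q,1),Q.mean(0))
e=Q[0]-Q[1]+Q[3]-Q[2];print('yaw y',np.degrees(np.arctan2(-e[0],e[1])));e=Q[0]-Q[3]+Q[1]-Q[2];print('yaw x',np.degrees(np.arctan2(e[1],e[0])))
X=cloud('top'); P=load('top')[0]
m=np.zeros((420,560),bool);m[185:192,285:305]=1
sel=(X[...,0]>540)&(X[...,0]<560)&(X[...,1]>-120)&(X[...,1]<-60);print('deck z',np.median(X[sel][:,2]))
go(617.3,-38.5,428,9.4)
E
```

```text
cmd [616.6 132.5 427.9  -0. ] meas [617.3 129.  424.6] th -0.32 tilt [-0.0055 -0.0024] t 13.35 w 38.44119532200507 F [ 0.2 -0.3 -1.3]
opening [618.  -38.1] [ 78.5 108.1] 9.6
[[647.1  21.7 145. ]
 [665.7 -84.8 145. ]
 [588.2 -97.5 145. ]
 [570.3   8.7 145. ]] [617.82715571 -37.99338089 145.        ]
yaw y 9.758982295527156
yaw x 9.455161885018672
deck z 144.62036857096837
row [ 3.700e-03  8.548e-01 -4.000e-04  0.000e+00  0.000e+00 -5.220e-02]
```

>>> carry_out --pt "0.004 0.3 0 0 0 -0.0264 -1" --pt "0.004 0.6 0 0 0 -0.0528 -1" --pt "0.004 0.854 0 0 0 -0.0528 -1" --pt "0.004 0.854 0 0 0 -0.0528 -1" --pt "0.004 0.854 0.2 0 0 -0.0528 -1" --pt "0.004 0.854 0.35 0 0 -0.0528 -1" --pt "0.004 0.854 0.41 0 0 -0.0528 -1" --pt "0.004 0.854 0.41 0 0 -0.0528 -1" --pt "0.004 0.854 0.41 0 0 -0.0528 -1" --pt "0.004 0.854 0.41 0 0 -0.0528 -1"

```text
clock: 14.6
position: [617.6, -38.2, 347.3]
ee_rot: [0.997, 0.083, 0.001, -0.0]
contact_force: [0.4, -0.1, -1.3]
gripper_width: 38.2
grasp_force: 60.9
```

```bash
python3 - <<'E'
from h import *
cmd([.004,.854,.41,0,0,-.0528]);meas();go(617.6,-38.2,310,9.5)
E
```

```text
cmd [617.4 -38.3 345.9   9.5] meas [617.6 -38.2 347.3] th 9.51 tilt [0.0026 0.0003] t 14.6 w 38.18440486786869 F [ 0.4 -0.1 -1.3]
row [ 0.0013 -0.0005  0.1796  0.      0.     -0.    ]
```

>>> carry_out --pt "0 0 0.03 0 0 0 -1" --pt "0 0 0.06 0 0 0 -1" --pt "0 0 0.09 0 0 0 -1" --pt "0 0 0.12 0 0 0 -1" --pt "0 0 0.15 0 0 0 -1" --pt "0 0 0.18 0 0 0 -1" --pt "0 0 0.18 0 0 0 -1"

```text
clock: 15.48
position: [617.2, -38.4, 309.2]
ee_rot: [0.997, 0.083, -0.001, 0.0]
contact_force: [-0.9, -0.2, -0.7]
gripper_width: 37.7
grasp_force: 60.9
```

>>> carry_out --pt "0 0 0.01 0 0 0 -1" --pt "0 0 0.01 0 0 0 0.4" --pt "0 0 0.01 0 0 0 0.4" --pt "0 0 0.01 0 0 0 0.4" --pt "0 0 -0.1 0 0 0 0.4" --pt "0 0 -0.2 0 0 0 0.4" --pt "0 0 -0.2 0 0 0 -1" --pt "0 0 -0.2 0 0 0 -1" --pt "0 0 -0.2 0 0 0 -1" --pt "0 0 -0.2 0 0 0 -1" --pt "0 0 -0.2 0 0 0 -1"

```text
clock: 16.85
position: [617.3, -38.4, 349.5]
ee_rot: [0.997, 0.083, -0.0, 0.0]
contact_force: [-0.0, 0.6, 1.1]
gripper_width: 0.3
grasp_force: 0.0
```

```bash
python3 - <<'E'
from h import *
cmd([0,0,.18,0,0,0]);cmd([0,0,-.2,0,0,0]);meas();go(617.6,-38.2,310,9.5)
p,d=snap('side');cv2.imwrite('pics/bay2.png',cv2.resize(p[120:240,180:340,::-1],(800,600),interpolation=cv2.INTER_CUBIC))
E
```

```text
cmd [617.4 -38.3 349.9   9.5] meas [617.3 -38.4 349.5] th 9.5 tilt [-0.0007 -0.0001] t 16.85 w 0.3435717871463754 F [-0.   0.6  1.1]
row [ 0.0013 -0.0005  0.1996  0.      0.     -0.    ]
```

View pics/bay2.png

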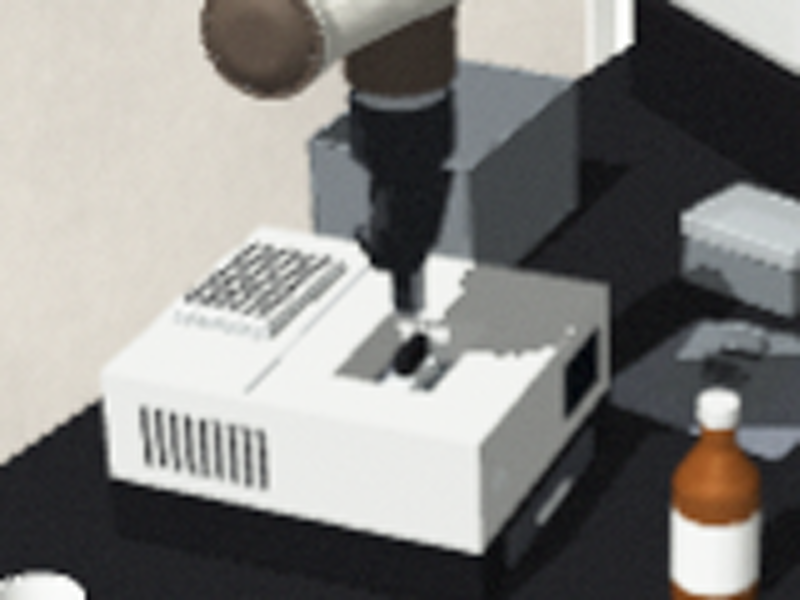

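The cartridge stands upright in the slot, its black grip at crop (412,352) just proud of the deck, with the shut fingers above it. Pushing down.

>>> carry_out --pt "0 0 0.08 0 0 0 -1" --pt "0 0 0.15 0 0 0 -1" --pt "0 0 0.2 0 0 0 -1" --pt "0 0 0.25 0 0 0 -1" --pt "0 0 0.29 0 0 0 -1" --pt "0 0 0.31 0 0 0 -1" --pt "0 0 0.31 0 0 0 -1"

```text
clock: 17.77
position: [617.5, -38.3, 288.1]
ee_rot: [0.997, 0.083, 0.0, 0.0]
contact_force: [-1.1, 0.4, 5.6]
gripper_width: 0.1
grasp_force: 2.7
```

>>> carry_out --pt "0 0 0.01 0 0 0 -1" --pt "0 0 0.02 0 0 0 -1" --pt "0 0 0.03 0 0 0 -1" --pt "0 0 0.03 0 0 0 -1"

```text
clock: 18.27
position: [619.2, -38.0, 286.6]
ee_rot: [0.996, 0.084, 0.005, 0.001]
contact_force: [-0.8, 1.5, 16.8]
gripper_width: -0.3
grasp_force: 8.6
```

The stop is reached: 16.8 N at the predicted height. Letting go slowly, then rising clear.

>>> carry_out --pt "0 0 -0.03 0 0 0 -1" --pt "0 0 -0.06 0 0 0 -1" --pt "0 0 -0.1 0 0 0 -1" --pt "0 0 -0.25 0 0 0 -1" --pt "0 0 -0.5 0 0 0 1" --pt "0 0 -0.6 0 0 0 1" --pt "0 0 -0.6 0 0 0 1"

```text
clock: 19.15
position: [617.4, -38.4, 402.9]
ee_rot: [0.997, 0.083, 0.001, -0.0]
contact_force: [-0.5, 0.5, -1.1]
gripper_width: 54.4
grasp_force: 0.0
```

>>> carry_out --pt "-0.6 1 0 0 0 0 1" --pt "-0.6 1 0 0 0 0 1" --pt "-0.6 1 0 0 0 0 1" --pt "-0.6 1 0 0 0 0 1" --pt "-0.6 1 0 0 0 0 1"

```text
clock: 19.77
position: [530.3, -257.9, 399.3]
ee_rot: [0.997, 0.08, -0.002, -0.001]
contact_force: [-0.3, 0.5, 0.2]
gripper_width: 85.3
grasp_force: 0.0
```

```bash
python3 - <<'E'
from h import *
for r in ([0,0,.31],[0,0,.03],[0,0,-.6],[-.6,1,0]): cmd(r+[0,0,0])
meas()
p,d=snap('top');X=cloud('top');ps,ds=snap('side');Y=cloud('side')
t=np.radians(9.5)
for n,Z in (('top',X),('side',Y)):
    dx,dy=Z[...,0]-617.6,Z[...,1]+38.2; a=dx*np.cos(t)+dy*np.sin(t); b=-dx*np.sin(t)+dy*np.cos(t)
    m=(abs(a)<5)&(abs(b)<17); print(n,m.sum(),'grip z',np.round(np.percentile(Z[m][:,2],[10,50,90]),1))
# dark grip pixels in top
sub=p[150:213,262:346].astype(int).sum(-1); v,u=np.where(sub<110)
print(len(u)); 
Q=ray('top',np.stack([u+262,v+150],-1),125); k=(abs(Q[:,0]-617)<35)&(abs(Q[:,1]+38)<50); rect(Q[k],'grip dark')
# cover on mat by rays: cover plate top z = 25
o=np.zeros((600,800,3),np.uint8)
o[:,:400]=cv2.resize(p[150:213,275:317,::-1],(400,600),interpolation=cv2.INTER_CUBIC)
o[:400,400:]=cv2.resize(p[190:270,350:430,::-1],(400,400),interpolation=cv2.INTER_CUBIC); cv2.imwrite('pics/chk.png',o)
E
```

```text
cmd [ 532.  -255.4  401.9    9.5] meas [ 530.3 -257.9  399.3] th 9.21 tilt [-0.0045  0.0014] t 19.775 w 85.30449049623782 F [-0.3  0.5  0.2]
top 45 grip z [120.5 123.7 126.3]
side 14 grip z [117.  119.3 122.8]
0Traceback (most recent call last):
  File "<stdin>", line 12, in <module>
  File "h.py", line 21, in ray
    px=np.atleast_2d(px); P=pw(n,np.ones(len(px)),px[:,0],px[:,1]); o=T[:3,3]; dr=P-o
                            ~~^^^^^^^^^^^^^^^^^^^^^^^^^^^^^^^^^^^^
  File "h.py", line 13, in pw
    q=cv2.undistortPoints(np.stack([u,v],-1)[:,None],M,k)[:,0]
      ~~~~~~~~~~~~~~~~~~~^^^^^^^^^^^^^^^^^^^^^^^^^^^^^^^^
cv2.error: OpenCV(4.12.0) /io/opencv/modules/calib3d/src/undistort.dispatch.cpp:347: error: (-215:Assertion failed) CV_IS_MAT(_src) && CV_IS_MAT(_dst) && (_src->rows == 1 || _src->cols == 1) && (_dst->rows == 1 || _dst->cols == 1) && _src->cols + _src->rows - 1 == _dst->rows + _dst->cols - 1 && (CV_MAT_TYPE(_src->type) == CV_32FC2 || CV_MAT_TYPE(_src->type) == CV_64FC2) && (CV_MAT_TYPE(_dst->type) == CV_32FC2 || CV_MAT_TYPE(_dst->type) == CV_64FC2) in function 'cvUndistortPointsInternal'
```

```bash
python3 - <<'E'
from h import *
f=lambda L: np.array([[350+(a-400)/5-.5,190+b/5-.5] for a,b in L])
Q=ray('top',f([(728,125),(745,245),(560,283)]),25);print(np.round(Q,1))
e=Q[0]-Q[1];print('len',np.hypot(*e[:2]),'yaw',np.degrees(np.arctan2(e[1],e[0])));e=Q[2]-Q[1];th=np.degrees(np.arctan2(-e[0],e[1]));print('yaw y',th)
t=np.radians(9.5);print('centre',(Q[0]+Q[1])/2+66*np.array([-np.sin(t),np.cos(t),0]))
p,d=snap('top');X=cloud('top');ps,ds=snap('side');Y=cloud('side')
for n,Z in(('top',X),('side',Y)):
    near=(abs(Z[...,0]-501)<75)&(abs(Z[...,1]+338)<85)
    m=near&(Z[...,2]>16)&(Z[...,2]<33);print(n,m.sum());rect(Z[m],'plate')
    m=near&(Z[...,2]>36)&(Z[...,2]<55);print(m.sum());rect(Z[m],'tabs');print(Z[m].mean(0))
o=np.zeros((600,800,3),np.uint8)
o[:400,:400]=cv2.resize(ps[140:220,290:370,::-1],(400,400),interpolation=cv2.INTER_CUBIC)
o[:400,400:]=cv2.resize(p[190:270,350:430,::-1],(400,400),interpolation=cv2.INTER_CUBIC); cv2.imwrite('pics/chk.png',o)
go(501.1,-338.1,403,9.4)
E
```

```text
[[ 535.7 -403.1   25. ]
 [ 463.5 -407.3   25. ]
 [ 444.3 -295.5   25. ]]
len 72.36219426737333 yaw 3.3039680300669834
yaw y 9.731547626186485
centre [ 488.70413312 -340.115622     25.        ]
top 1333
plate [ 502.2 -337.1] [ 98.3 133. ] 9.0
68
tabs [ 501.6 -335.4] [33.1 64.1] 9.0
[ 500.59638262 -334.40319895   44.35942321]
side 285
plate [ 499.9 -331.3] [ 95.6 145.6] 8.9
33
tabs [ 500.1 -332.2] [31.9 77. ] 11.4
[ 497.20274456 -329.01968692   40.77401303]
row [-0.2207  0.3823 -0.0054  0.      0.      0.0006]
```

The fix from depth puts the cover at (502,-337), yaw 9.0°, which is where I released it. The cartridge grip top is at z≈124 (125 expected), so the catch holds. Regrasping the cover.

>>> carry_out --pt "-0.22 0.38 0 0 0 0 1" --pt "-0.22 0.38 0 0 0 0 1" --pt "-0.22 0.38 0.3 0 0 0 1" --pt "-0.22 0.38 0.6 0 0 0 1" --pt "-0.22 0.38 0.85 0 0 0 1" --pt "-0.22 0.38 0.9 0 0 0 1" --pt "-0.22 0.38 1 0 0 0 1" --pt "-0.22 0.38 1 0 0 0 1" --pt "-0.22 0.38 1 0 0 0 1"

```text
clock: 21.1
position: [502.1, -337.6, 203.8]
ee_rot: [0.997, 0.083, 0.001, 0.001]
contact_force: [0.2, -0.9, 0.2]
gripper_width: 85.3
grasp_force: 0.0
```

>>> carry_out --pt "0 0 0 0 0 0 -1" --pt "0 0 0 0 0 0 -1" --pt "0 0 0 0 0 0 -1" --pt "0 0 0 0 0 0 -1" --pt "0 0 0 0 0 0 -1" --pt "0 0 0 0 0 0 -1"

```text
clock: 21.85
position: [501.6, -337.8, 204.6]
ee_rot: [0.997, 0.083, 0.001, 0.001]
contact_force: [-2.1, 1.8, 11.9]
gripper_width: 40.9
grasp_force: 60.7
```

```bash
python3 - <<'E'
from h import *
cmd([-.22,.38,1,0,0,0]);meas()
E
```

```text
cmd [ 501.2 -337.6  201.9    9.5] meas [ 501.6 -337.8  204.6] th 9.55 tilt [ 0.0021 -0.0015] t 21.85 w 40.8552809376581 F [-2.1  1.8 11.9]
```

>>> carry_out --pt "0 0 -0.05 0 0 0 -1" --pt "0 0 -0.25 0 0 0 -1" --pt "0 0 -0.5 0 0 0 -1" --pt "0 0 -0.75 0 0 0 -1" --pt "0 0 -1 0 0 0 -1" --pt "0 0 -1 0 0 0 -1"

```text
clock: 22.6
position: [501.4, -338.0, 407.2]
ee_rot: [0.997, 0.083, 0.004, 0.003]
contact_force: [-0.0, -0.1, -1.3]
gripper_width: 39.9
grasp_force: 61.7
```

>>> carry_out --pt "0.15 -0.25 0 0 0 0 -1" --pt "0.3 -0.5 0 0 0 0 -1" --pt "0.45 -0.75 0 0 0 0 -1" --pt "0.6 -1 0 0 0 0 -1" --pt "0.6 -1 0 0 0 0 -1"

```text
clock: 23.22
position: [587.3, -117.1, 400.1]
ee_rot: [0.996, 0.085, -0.001, -0.001]
contact_force: [-0.5, 0.0, -0.8]
gripper_width: 40.0
grasp_force: 61.7
```

```bash
python3 - <<'E'
from h import *
cmd([0,0,-1,0,0,0]);cmd([.6,-1,0,0,0,0]);meas();go(617.6,-38.2,370,9.5)
E
```

```text
cmd [ 586.5 -120.6  401.9    9.5] meas [ 587.3 -117.1  400.1] th 9.78 tilt [-0.0027  0.0008] t 23.225 w 39.9958180725285 F [-0.5  0.  -0.8]
row [ 0.2213 -0.3805  0.1596  0.      0.     -0.    ]
```

>>> carry_out --pt "0.12 -0.2 0 0 0 0 -1" --pt "0.221 -0.381 0 0 0 0 -1" --pt "0.221 -0.381 0 0 0 0 -1" --pt "0.221 -0.381 0.15 0 0 0 -1" --pt "0.221 -0.381 0.24 0 0 0 -1" --pt "0.221 -0.381 0.24 0 0 0 -1" --pt "0.221 -0.381 0.24 0 0 0 -1" --pt "0.221 -0.381 0.24 0 0 0 -1" --pt "0.221 -0.381 0.24 0 0 0 -1"

```text
clock: 24.35
position: [617.5, -38.3, 354.7]
ee_rot: [0.997, 0.083, 0.001, -0.0]
contact_force: [0.3, 0.5, -1.8]
gripper_width: 40.2
grasp_force: 61.7
```

```bash
python3 - <<'E'
from h import *
cmd([.221,-.381,.24,0,0,0]);meas();go(617.6,-38.2,328.5,9.5)
p,d=snap('top');X=cloud('top');Z=X
t=np.radians(9.5);dx,dy=Z[...,0]-617.6,Z[...,1]+38.2; a=dx*np.cos(t)+dy*np.sin(t); b=-dx*np.sin(t)+dy*np.cos(t)
m=(abs(a)<65)&(abs(b)<85)&(Z[...,2]>162)&(Z[...,2]<185); print(m.sum(),np.percentile(a[m],[1,99]),np.percentile(b[m],[1,99]));print(np.median(Z[m][:,2]))
rect(Z[m],'cover')
E
```

```text
cmd [617.5 -38.1 353.9   9.5] meas [617.5 -38.3 354.7] th 9.49 tilt [0.0014 0.0003] t 24.35 w 40.15646164953803 F [ 0.3  0.5 -1.8]
row [ 0.0003  0.0005  0.1271  0.      0.     -0.    ]
954 [-46.86561684  35.30241582] [-64.93603366  65.54714356]
174.18573381398846
cover [617.  -38.2] [ 95.6 132.4] 9.1
```

The cover hangs centred on the bay to within 1 mm. Lowering.

>>> carry_out --pt "0 0 0.03 0 0 0 -1" --pt "0 0 0.06 0 0 0 -1" --pt "0 0 0.09 0 0 0 -1" --pt "0 0 0.12 0 0 0 -1" --pt "0 0 0.13 0 0 0 -1" --pt "0 0 0.135 0 0 0 -1" --pt "0 0 0.135 0 0 0 -1"

```text
clock: 25.28
position: [617.3, -38.0, 329.1]
ee_rot: [0.997, 0.083, 0.0, 0.0]
contact_force: [-3.8, 2.7, 8.6]
gripper_width: 40.2
grasp_force: 63.8
```

>>> carry_out --pt "0 0 0 0 0 0 1" --pt "0 0 0 0 0 0 1" --pt "0 0 0 0 0 0 1" --pt "0 0 0 0 0 0 1" --pt "0 0 -0.15 0 0 0 1" --pt "0 0 -0.4 0 0 0 1" --pt "0 0 -0.6 0 0 0 1" --pt "0 0 -0.6 0 0 0 1"

```text
clock: 26.28
position: [617.8, -38.3, 451.4]
ee_rot: [0.997, 0.083, 0.004, 0.0]
contact_force: [-0.3, 0.1, -0.4]
gripper_width: 85.5
grasp_force: 0.0
```

>>> carry_out --pt "-0.7 1 0 0 0 0 1" --pt "-0.7 1 0 0 0 0 1" --pt "-0.7 1 0 0 0 0 1" --pt "-0.7 1 0 0 0 0 1" --pt "-0.7 1 0 0 0 0 1" --pt "-0.7 1 0 0 0 0 1"

```text
clock: 27.02
position: [512.3, -258.6, 446.1]
ee_rot: [0.997, 0.082, -0.001, -0.0]
contact_force: [1.9, -0.2, 0.6]
gripper_width: 85.3
grasp_force: 0.0
```

```bash
python3 - <<'E'
from h import *
meas()
p,d=snap('top');X=cloud('top');Z=X;ps,ds=snap('side')
t=np.radians(9.5);dx,dy=Z[...,0]-617.6,Z[...,1]+38.2; a=dx*np.cos(t)+dy*np.sin(t); b=-dx*np.sin(t)+dy*np.cos(t)
m=(abs(a)<44)&(abs(b)<62)&(Z[...,2]<156)
A=np.c_[a[m],b[m],np.ones(m.sum())];print('plate z fit slopes',np.linalg.lstsq(A,Z[m][:,2],rcond=None)[0])
m=(abs(a)<75)&(abs(b)<90)&(abs(a)>52);print('deck',np.median(Z[m][:,2]))
m=(abs(a)<40)&(abs(b)<60)&(Z[...,2]>161);print('tabs b',m.sum(),np.percentile(b[m],[2,25,75,98]),np.percentile(a[m],[2,98]))
s=p.astype(int).mean(-1);m=(abs(a)<60)&(abs(b)<80)&(s<190);q=np.stack(np.where(m)[::-1],-1);rect(ray('top',q,149),'mask')
o=np.zeros((600,800,3),np.uint8)
o[:400,:400]=cv2.resize(ps[140:220,240:320,::-1],(400,400),interpolation=cv2.INTER_CUBIC)
o[:400,400:]=cv2.resize(p[145:215,260:330,::-1],(400,400),interpolation=cv2.INTER_CUBIC); cv2.imwrite('pics/end.png',o)
E
```

```text
cmd [617.5 -38.1 353.9   9.5] meas [ 512.3 -258.6  446.1] th 9.45 tilt [-0.0011  0.0006] t 27.025 w 85.28560962150522 F [ 1.9 -0.2  0.6]
plate z fit slopes [-3.33775664e-03 -1.25500522e-03  1.48839885e+02]
deck 148.63079926876014
tabs b 90 [-30.27380225 -25.38507595  26.2653832   30.94188609] [-39.73884264  13.69994942]
mask [677.7 -63.1] [130.2 283.2] 54.7
```

View pics/end.png

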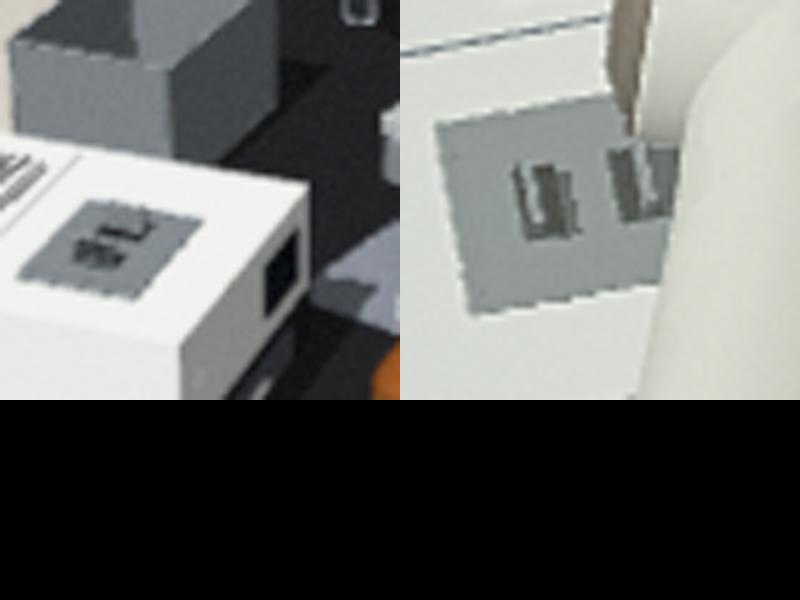

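The cover lies flat in the bay at both crops, (110,250) side and (570,200) top. Its plate is at z≈149 with slopes under 0.004, and the tab outer faces are about 61 mm apart, so both have sprung out. The arm is clear, so I hand in.

```bash
python3 -c "
from bench import arm
print(arm.job_done())"
```

```text
the job is handed in; nothing more can be done
None
```

I handed the job in at about 27 s of the 72 s limit: the wide cartridge is held by the catch in the bay, and the cover is clipped back on flat with both tabs out; no verdict came back.

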